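Brake lever stop check on a lowering winch

ROBOT

A 7-joint arm with a two-finger parallel gripper is mounted at the origin on the work surface. World frame = base frame: x ahead of the robot, y to its left, z up, the work surface at z = 0. Lengths are in m, angles in rad, forces in N, time in s.
With the tool pointing down it reaches from about 0.425 to 0.975 m from the base axis. Payload 16.7 kg.
Tool frame: the origin (TCP) lies midway between the tips of the shut fingers; the grasp point (between the pads) lies 19 mm behind it (hold_point_z is the z of the grasp point in the tool frame, in m); z points along the fingers, x is the direction in which the jaws open and shut, and the axes are right-handed (so a half turn about z gives the same grasp; the last joint's range is limited). The gripper opens to 85 mm and grips with 20 to 120 N. Pads are 22 mm wide; open, the fingers measure 114 mm over their backs; the gripper's body (76 mm by 85 mm) begins 54 mm behind the grasp point. The pads swing forward as they close: fully open they stand 13 mm farther back than shut.
Start: joints at [-1.331, 0.426, 0.074, 1.606, -0.034, 1.111, -0.067], TCP at [0.257, 0.624, 0.231] pointing down, gripper open.
Joint ranges: [-2.85, 2.85], [-0.5, 2.14], [-1.23, 1.37], [0.21, 2.46], [-1.02, 4.16], [0.16, 2.05], [-2.73, 2.73]. Speed limits (rad/s): [1.89, 1.89, 2.39, 2.39, 3.01, 3.01, 3.01].

INTERFACE

Orientations are given as a unit quaternion [x, y, z, w].
In Python, from rig import * gives the robot as it stands. The module is installed in compiled form; this text tells all that it offers.
- The arm moves only by the tool servo_tool, never from a script. Its argument "plan" is a list of rows, each a list of 7 numbers: the shift along the tool's x, y, z in m, then the turn, a rotation vector about the tool's x, y, z in degrees, then the closure in counts, from 0 (fully open) to 255 (shut). A call has exactly 8 rows; each row is the pose to reach, as a shift and turn from the pose commanded when the call began, along the tool's axes at that moment; what a row does not reach only later rows make up. A row lasts 1/8 s, in which the tool goes at most 62.5 mm and 10.7 degrees, less where a joint would pass 70% of its speed; a pose out of reach is approached as far as the arm can. A call with a gripper value outside its range is refused whole. The fingers move at their own pace and stop on an object; "force" is the grip in N (left out, the last holds). Time passes only in rows, so rows that repeat a pose let the fingers close, or fill a call up. It gives the time, the measured TCP pose, the force and the opening at its end, in the units of the state.
- read_state(): the state, without advancing time (a new reading comes with each control period).
- grab_frame(name): name is "scene" or "top"; returns a dict with "image" (400x640x3 uint8, blue, green, red), "camera_matrix" (3x3 intrinsics, pixels), "R" (3x3) and "t" (3): a world point X has camera coordinates R X + t. Camera axes: x right, y down, z forward; pixel columns grow to the right and rows downward; lengths in m; the calibration is good to about 2 mm. A picture is of the moment at which its call begins. There is no depth.
- close_job(): hands the job in, once; it reports no verdict.
The state is a dict: "clock": time; "joint_positions": joint angles; "qd": joint speeds; "joint_torque": joint torques, N m; "eef_pos": TCP position; "tool_rot": TCP orientation; "wrist_force": force on the tool from outside, world axes, zero at the start; "ft_torque": the same for the moment, N m; "gripper_width": opening from 0.0 (shut) to 1.0 (fully open).
Only numpy, scipy, OpenCV 4.12 (cv2) and the standard library are available. Lean on these libraries where they do the work, as an engineer would, in place of code of your own. Each camera call takes 0.05 s, during which the arm holds its last target. There are 200 camera calls.

TASK

Check the winch's hand brake: with the outside of your fingers on the orange pad, push the lever in towards the bar until it comes up against its stop, let it spring all the way back out, then push it in to its stop again and finish while still holding it there, so that the gap to the bar can be gauged. Only push on the orange side, without forcing the lever past its stop: do not pinch or hook it from behind, and do not touch its inner side or the rubber-gripped bar. Leave the carabiner, swivel, ascender and dish where they are.

Things in the scene. Friction and masses are not known exactly. Their poses are not given: they have to be found in the camera images.
- winch: Fixed lowering winch. Grey base plate 125 x 300 x 12 mm, its x -62 to 62, y -185 to 115. Blue brake housing 66 x 50 mm at its (0, -83) mm, top 116 mm up; bare drum, 72 mm across, at (22, -150), top 88 mm; end post at (20, 88). Origin on the work surface, z up. The bar runs along its y; the lever lies on its -x side, facing the robot (turned up to 0.6 rad either way).
- grip_bar: Fixed level bar parallel to the winch's y, 165 mm long, with a black rubber grip of 28 mm diameter. Origin on its axis, 90 mm above the surface, at (20, 20) mm in the winch's frame. Must not be touched.
- brake_lever (a joint): Lever angle about its upright pivot, rad: 0 at rest (swung out), 0.32 at its rigid stop, parallel to the bar, about 17 mm short of the rubber grip. Grows as it is pushed in, clockwise from above. A spring returns it: at the pad's middle about 3 N starts it, about 10 N brings it to the stop. Aluminium blade 12 mm thick, 80 to 100 mm above the surface, reaching 149 mm from the pivot.
- lever_pad: Orange press pad on the lever's outer side (away from the bar), its thin lip seen on top of the blade too, 60 mm along the lever (its y), 26 mm high (77 to 103 mm above the surface). Origin at the centre of its outer face, 90 mm above the surface; its x axis points square into the lever, towards the bar; z up. Turns with the lever. Clear below it down to the base plate.
- lever_inside: Black facing strip on the lever's inner side (towards the bar), 105 x 18 mm, 3 mm thick. Origin at the centre of its exposed face; x points towards the bar. Must not be touched.
- brake_pivot (a point): Point on the lever's upright turning axis at the lever's mid height, 90 mm above the surface. The centre of the orange pad's face lies about 105 mm from it.
- carabiner: Gold locking carabiner lying flat, about 113 x 71 x 17 mm, loose; origin at the middle of its underside.
- swivel: Grey zinc die-cast swivel lying flat, about 114 mm long, 44 mm wide, 24 mm high, loose; origin at the middle of its underside, x along its length.
- ascender: Black ascender with toothed steel cam lying flat, about 190 x 85 x 24 mm, loose; origin at the middle of its underside, x along its length.
- dish: Small white porcelain testing dish, 84 mm across, 26 mm high, loose; origin at the centre of its underside.

How it is judged:
On the way, in this order (a step that is already met when the one before it is completed fails the run):
1. the lever is pushed in to its stop by the fingers on the orange pad (value of joint brake_lever above 0.295 rad and contact force between the fingers and lever_pad above 3 N), for 0.2 s.
2. the lever is let all the way back out (value of joint brake_lever below 0.03 rad), for 0.1 s.
3. the lever is pushed in to its stop a second time (all of step 1), for 0.2 s.
At the end, for the whole second after the job is handed in: The lever has been in, fully out, and is in again: its angle stays above 0.295 rad (stop at 0.32), held by the fingers pushing on the orange pad with 3 to 45 N, the bar and the lever's inner side untouched, each loose object within 15 mm of where it began (all of step 3 and contact force between the fingers and lever_inside below 1 N and contact force between the fingers and grip_bar below 1 N and contact force between the fingers and lever_pad below 45 N and distance of each of carabiner, swivel, ascender, dish from where it was at the start of the episode below 0.015 m); the arm keeps its last pose, push and grip.
It fails at once if the lever is forced against its stop (over 45 N on the pad) (contact force between the fingers and lever_pad above 45 N).
It fails at once if the bar is touched (contact force between the fingers and grip_bar above 1.5 N).
It fails at once if the lever is pinched or hooked: its inner side is touched (contact force between the fingers and lever_inside above 1.5 N).
It fails at once if the lever is pulled in from behind: the gripper reaches across it instead of pushing from the orange side (contact force between the fingers and lever_pad above 2 N and x of the grasp point in the frame of lever_pad above 0.012 m).
It fails at once if a bystander (carabiner, swivel, ascender or dish) is moved over 15 mm (distance of any of carabiner, swivel, ascender, dish from where it was at the start of the episode above 0.015 m).
It also fails if it takes over 48 s, if anything falls off the work surface, if the arm or the gripper's body presses on something with over 40 N, if the wrist force passes 120 N, or if a joint passes its speed limit or range.

## Working session

There is one attempt and no reset: what is moved stays moved. The work goes in short steps, Python scripts to look and compute and a tool call to move; the robot and the scene stay as the last step left them, time stands still between calls to the robot, and variables do not carry over. Pictures are saved under pics/ and viewed, about 8 in all and at most 12, crops included, and the job is handed in when it is done.

Besides the shell and the picture viewer there is one more tool, called after "Call:" in YAML: its name, and indented under it one key for each argument. servo_tool: Moves the arm, as the interface text tells. Its arguments: {"type":"object","properties":{"plan":{"type":"array"},"force":{"type":"number"}},"required":["plan"]}

```bash
mkdir -p pics
python3 - <<'E'
from rig import *
import cv2,numpy as np
s=read_state();print(s)
for n in("scene","top"):
    f=grab_frame(n);cv2.imwrite(f"pics/{n}0.png",f["image"]);np.savez(f"{n}0.npz",**f)
    R,t=np.array(f["R"]),np.array(f["t"]);print(n,-R.T@t,R[2],f["camera_matrix"])
    m=cv2.inRange(cv2.cvtColor(f["image"],cv2.COLOR_BGR2HSV),(5,150,120),(18,255,255))
    k,l,st,c=cv2.connectedComponentsWithStats(m)
    for i in range(1,k):
        if st[i,4]>20:print(st[i],c[i])
E
```

```text
{'clock': 0.0, 'joint_positions': array([-1.33053002,  0.42673827,  0.07388321,  1.60660831, -0.03410202,
        1.11076478, -0.06707748]), 'qd': array([-0.00054276,  0.00291801,  0.00136985, -0.00079625,  0.00015349,
        0.0020414 , -0.00049084]), 'joint_torque': array([-2.69580969e-04, -9.49817777e+01,  3.76129523e+00, -4.63528740e+01,
        1.92778202e-02,  1.00384493e-02,  1.62925681e-05]), 'eef_pos': array([0.25637536, 0.62398881, 0.23060679]), 'tool_rot': array([ 8.30664874e-01,  5.56772369e-01, -4.91477035e-04,  3.92803598e-04]), 'wrist_force': array([ 0.47705842, -0.3475738 , -0.68651069]), 'ft_torque': array([-0.0183058 ,  0.03281732,  0.00357369]), 'gripper_width': 1.0034309762535458}
scene [ 1.05803757 -0.24289383  0.55082922] [-0.61904997  0.42884682 -0.65792669] [[370.05609657   0.         317.46367162]
 [  0.         370.05609657 207.20994266]
 [  0.           0.           1.        ]]
[  101    54   316   121 11362] [286.5333568 103.2270727]
[     0     92    640    308 108696] [296.73922683 266.35672886]
[   0   97  148   89 5653] [ 61.27436759 136.6431983 ]
[380 191  38  15 263] [398.78707224 197.9581749 ]
[357 280  49  32 381] [381.20209974 295.49081365]
top [0.45820951 0.06781123 1.03243044] [ 1.44253052e-01 -7.39109009e-04 -9.89540555e-01] [[428.98122996   0.         324.1609884 ]
 [  0.         428.98122996 193.69306864]
 [  0.           0.           1.        ]]
[213 164  37  46 173] [230.77456647 185.39884393]
[218 170  28  36 120] [228.86666667 186.95      ]
[303 207  25  18 186] [314.63978495 215.09139785]
```

View pics/scene0.png

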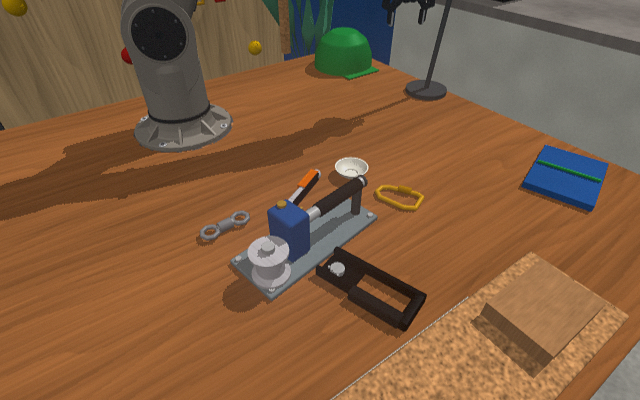

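View pics/top0.png

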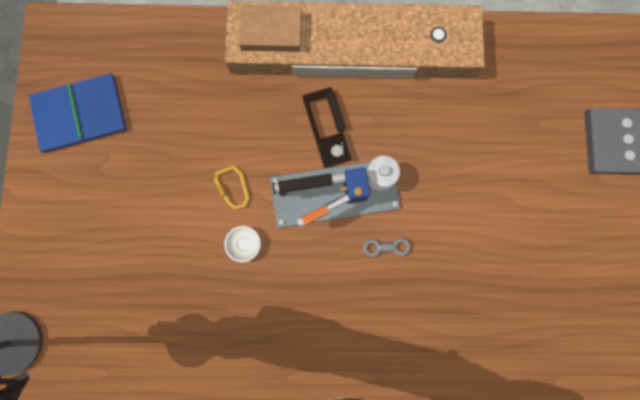

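The scene view shows the winch centre-left with the orange lip at about (308,180), the dish at (351,170) and the carabiner at (400,197). In the top view the pad is at about (314,215), the grip at (305,184), the housing at (357,184), the dish at (242,244) and the swivel at (387,247). I'll measure these next.

```bash
cat > h.py <<'E'
import cv2,numpy as np
def ray(f,uv,z):
    R,t,K=[np.asarray(f[k],float) for k in("R","t","camera_matrix")]
    c=-R.T@t; uv=np.atleast_2d(uv).astype(float)
    d=(R.T@np.linalg.inv(K)@np.c_[uv,np.ones(len(uv))].T).T
    return c+d*((z-c[2])/d[:,2])[:,None]
def proj(f,X):
    R,t,K=[np.asarray(f[k],float) for k in("R","t","camera_matrix")]
    p=(K@(R@np.atleast_2d(X).T+t[:,None])).T
    return p[:,:2]/p[:,2:]
E
python3 - <<'E'
from h import *
f=np.load("top0.npz");g=np.load("scene0.npz")
def big(m,roi):
    z=np.zeros_like(m);x,y,w,h=roi;z[y:y+h,x:x+w]=m[y:y+h,x:x+w]
    k,l,st,c=cv2.connectedComponentsWithStats(z);i=1+st[1:,4].argmax()
    v,u=np.nonzero(l==i);return np.c_[u,v]
def rect(f,px,z):
    P=ray(f,px,z)[:,:2]; r=cv2.minAreaRect((P*1000).astype(np.float32)); 
    c=P.mean(0);w,V=np.linalg.eigh(np.cov((P-c).T));return c.round(4),np.round(r[0],1),np.round(r[1],1),V[:,1].round(3),np.degrees(np.arctan2(*V[::-1,1])).round(1)
H=cv2.cvtColor(f["image"],cv2.COLOR_BGR2HSV)
o=big(cv2.inRange(H,(4,170,140),(18,255,255)),(290,190,60,45));print("pad",rect(f,o,.103))
b=big(cv2.inRange(f["image"],(0,0,0),(55,55,55)),(270,165,70,35));print("grip",rect(f,b,.1))
bl=big(cv2.inRange(H,(105,120,60),(125,255,255)),(335,160,50,50));print("house",rect(f,bl,.116))
H2=cv2.cvtColor(g["image"],cv2.COLOR_BGR2HSV)
o2=big(cv2.inRange(H2,(4,200,170),(14,255,255)),(285,160,45,35));print("pad scene",len(o2),o2.min(0),o2.max(0),rect(g,o2,.103))
for n,(u,v),z in(("dish",(242,244),.02),("swivL",(372,248),.01),("swivR",(402,246),.01),("carab",(235,187),.01)):print(n,ray(f,(u,v),z).round(3))
a=cv2.resize(f["image"][140:270,210:420],None,fx=3.8,fy=3.8,interpolation=cv2.INTER_CUBIC);cv2.imwrite("pics/tc.png",a)
E
```

```text
pad (array([0.5468, 0.0869]), array([546.4,  85.5]), array([14.6, 51.5]), array([-0.495,  0.869]), np.float64(119.7))
grip (array([0.6586, 0.0608]), array([658.6,  60.8]), array([ 0. , 11.1]), array([-0.018,  1.   ]), np.float64(91.1))
house (array([ 0.6207, -0.0027]), array([616.6,  -2.2]), array([59.5, 45.1]), array([-0.973, -0.232]), np.float64(-166.6))
pad scene 143 [298 169] [317 186] (array([0.5501, 0.0838]), array([549.5,  84.8]), array([16.5, 58.9]), array([-0.482,  0.876]), np.float64(118.8))
dish [[0.483 0.257 0.02 ]]
swivL [[ 0.48  -0.048  0.01 ]]
swivR [[ 0.485 -0.119  0.01 ]]
carab [[0.62  0.282 0.01 ]]
```

View pics/tc.png

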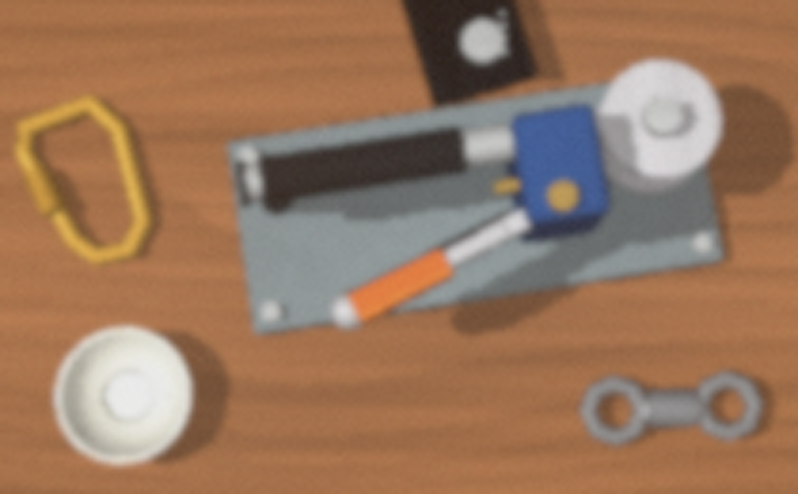

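The crop shows the lever running from the housing, lower right at about (525,220), to its silver tip at (345,310). The orange lip spans about x 350–450, and the plate edge and bar are tilted about 8.5°. The swivel and dish are clear of the robot-side approach. Moving there high, with the fingers shutting.

Call:
servo_tool:
  plan:
    - [-0.02,0.02,0,0,0,-3,255]
    - [-0.05,0.052,0,0,0,-6,255]
    - [-0.085,0.089,0,0,0,-9,255]
    - [-0.12,0.126,0,0,0,-12,255]
    - [-0.155,0.163,0,0,0,-15,255]
    - [-0.19,0.2,0,0,0,-18,255]
    - [-0.22,0.231,0,0,0,-20,255]
    - [-0.24,0.251,0,0,0,-22,255]
  force: 100

```text
clock: 1.1
eef_pos: [0.3981, 0.3047, 0.2312]
tool_rot: [0.709, 0.705, -0.0, 0.0]
wrist_force: [-0.8, 0.7, 0.1]
gripper_width: -0.001
```

Run:
```python
from h import *
from rig import read_state
f=np.load("top0.npz")
c=lambda x,y:(210+(x+.5)/3.8-.5,140+(y+.5)/3.8-.5)
u=lambda p,q:np.degrees(np.arctan2(*(q-p)[0,1::-1])).round(1)
p=ray(f,c(562,195),.118);print("cap",p)
print("plate edge",u(ray(f,c(725,260),.012),ray(f,c(255,330),.012)),"len",np.linalg.norm(ray(f,c(725,260),.012)-ray(f,c(255,330),.012)))
print("grip",u(ray(f,c(465,150),.095),ray(f,c(265,180),.095)))
for q in((350,323),(450,268),(346,298),(446,250),(338,312)):print(q,ray(f,c(*q),.103))
print("cap->tip",u(p,ray(f,c(340,312),.1)),np.linalg.norm((p-ray(f,c(340,312),.1))[0,:2]))
# edges of the plate: corners -> winch frame
A=ray(f,c(725,260),.012)[0,:2];B=ray(f,c(255,330),.012)[0,:2];y=(B-A)/np.linalg.norm(B-A);x=np.array([y[1],-y[0]])
O=A+62*x/1e3+.185*y;print("origin",O,"housing",O-.083*y,"bar",O+.02*x+.02*y)
print(read_state()["eef_pos"])
```

```text
cap [[ 0.59880766 -0.00471447  0.118     ]]
plate edge 99.5 len 0.29852506742334295
grip 99.7
(350, 323) [[0.52509374 0.11448658 0.103     ]]
(450, 268) [[0.55763089 0.05800227 0.103     ]]
(346, 298) [[0.539333  0.1171322 0.103    ]]
(446, 250) [[0.56796942 0.06046815 0.103     ]]
(338, 312) [[0.53124611 0.12149055 0.103     ]]
cap->tip 118.3 0.1421741127486182
origin [0.60611685 0.07662959] housing [ 0.61984187 -0.00522775] bar [0.62253427 0.09966148]
[0.39811367 0.30473728 0.23123385]
```

Everything agrees: the bar heads 99.6°, the lever rests at 118°, and the pad face centre is about (0.541, 0.086), 107 mm from the pivot (105 expected). At the stop it should move to about (0.573, 0.100).

Call:
servo_tool:
  plan:
    - [-0.03,0.012,0,0,0,-2,255]
    - [-0.07,0.029,0,0,0,-4,255]
    - [-0.115,0.047,0,0,0,-6,255]
    - [-0.16,0.066,0,0,0,-8,255]
    - [-0.2,0.083,0,0,0,-9,255]
    - [-0.225,0.094,0,0,0,-10,255]
    - [-0.235,0.098,0,0,0,-10,255]
    - [-0.235,0.098,0,0,0,-10,255]

```text
clock: 2.1
eef_pos: [0.4939, 0.0714, 0.2311]
tool_rot: [0.645, 0.764, -0.0, -0.0]
wrist_force: [-0.4, 1.3, 0.0]
gripper_width: -0.002
```

Call:
servo_tool:
  plan:
    - [0,0,0.02,0,0,0,255]
    - [0,0,0.05,0,0,0,255]
    - [0,0,0.08,0,0,0,255]
    - [0,0,0.11,0,0,0,255]
    - [0,0,0.135,0,0,0,255]
    - [0,0,0.152,0,0,0,255]
    - [0,0,0.163,0,0,0,255]
    - [0,0,0.163,0,0,0,255]

```text
clock: 3.1
eef_pos: [0.4936, 0.072, 0.0679]
tool_rot: [0.645, 0.764, -0.0, -0.0]
wrist_force: [-0.7, -0.4, -0.1]
gripper_width: -0.001
```

Run:
```python
from rig import *
from h import *
s=read_state();print(s["eef_pos"],s["tool_rot"],s["wrist_force"])
a=grab_frame("scene")["image"][130:290,200:420];b=grab_frame("top")["image"][140:270,230:420]
cv2.imwrite("pics/p1.png",np.vstack([cv2.resize(a,(412,300)),cv2.resize(b,(412,282))]))
```

```text
[0.49359899 0.07201801 0.06788247] [ 6.44707280e-01  7.64429320e-01 -4.38078832e-04 -3.80363153e-04] [-0.73006244 -0.35416125 -0.06498937]
```

View pics/p1.png

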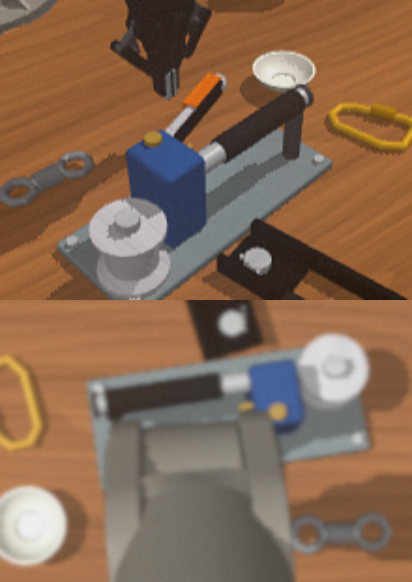

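The shut fingers stand on the robot side of the pad with clear space (crop, fingers at (172,85), pad at (208,90)). Approaching and pushing slowly, watching the wrist force.

Call:
servo_tool:
  plan:
    - [0.001,0.004,0,0,0,0,255]
    - [0.002,0.01,0,0,0,0,255]
    - [0.003,0.017,0,0,0,0,255]
    - [0.005,0.024,0,0,0,0,255]
    - [0.006,0.03,0,0,0,0,255]
    - [0.007,0.036,0,0,0,0,255]
    - [0.008,0.04,0,0,0,0,255]
    - [0.008,0.04,0,0,0,0,255]

```text
clock: 4.2
eef_pos: [0.5317, 0.0861, 0.068]
tool_rot: [0.645, 0.764, -0.0, -0.0]
wrist_force: [-4.9, 0.1, 0.4]
gripper_width: -0.002
```

Call:
servo_tool:
  plan:
    - [0.0005,0.003,0,0,0,0,255]
    - [0.001,0.006,0,0,0,0,255]
    - [0.0015,0.009,0,0,0,0,255]
    - [0.002,0.012,0,0,0,0,255]
    - [0.003,0.015,0,0,0,0,255]
    - [0.003,0.018,0,0,0,0,255]
    - [0.004,0.02,0,0,0,0,255]
    - [0.004,0.02,0,0,0,0,255]

```text
clock: 5.2
eef_pos: [0.5501, 0.093, 0.0679]
tool_rot: [0.645, 0.764, -0.001, -0.001]
wrist_force: [-8.3, -0.5, 2.8]
gripper_width: -0.002
```

Call:
servo_tool:
  plan:
    - [0,0.001,0,0,0,0,255]
    - [0.0005,0.002,0,0,0,0,255]
    - [0.0005,0.003,0,0,0,0,255]
    - [0.001,0.004,0,0,0,0,255]
    - [0.001,0.005,0,0,0,0,255]
    - [0.001,0.006,0,0,0,0,255]
    - [0.001,0.007,0,0,0,0,255]
    - [0.001,0.007,0,0,0,0,255]

```text
clock: 6.2
eef_pos: [0.5565, 0.0953, 0.0679]
tool_rot: [0.645, 0.764, -0.001, -0.001]
wrist_force: [-9.2, -0.3, 3.8]
gripper_width: 0.002
```

```bash
cat > look.py <<'E'
import sys
from rig import *
from h import *
s=read_state();print(s["clock"],s["eef_pos"].round(4),s["wrist_force"].round(1))
g=grab_frame("scene");im=g["image"];cv2.imwrite(f"pics/{sys.argv[1]}.png",cv2.resize(im[130:290,230:400],None,fx=3.5,fy=3.5,interpolation=cv2.INTER_CUBIC))
m=cv2.inRange(cv2.cvtColor(im,cv2.COLOR_BGR2HSV),(4,200,150),(14,255,255));z=m*0;z[150:200,270:350]=m[150:200,270:350]
k,l,st,c=cv2.connectedComponentsWithStats(z);i=1+st[1:,4].argmax();v,u=np.nonzero(l==i)
P=ray(g,np.c_[u,v],.103)[:,:2];w,V=np.linalg.eigh(np.cov((P-P.mean(0)).T))
d=V[:,1]*np.sign(V[1,1]);r=P.mean(0)-[.599,-.005]
print(len(u),P.mean(0).round(4),"axis",np.degrees(np.arctan2(d[1],d[0])).round(1),"bearing",np.degrees(np.arctan2(r[1],r[0])).round(1))
E
python3 look.py q1
```

```text
6.2 [0.5565 0.0953 0.0679] [-9.2 -0.3  3.8]
156 [0.5784 0.0957] axis 102.2 bearing 101.6
```

Call:
servo_tool:
  plan:
    - [0,0.0005,0,0,0,0,255]
    - [0,0.001,0,0,0,0,255]
    - [0,0.001,0,0,0,0,255]
    - [0,0.0015,0,0,0,0,255]
    - [0,0.0015,0,0,0,0,255]
    - [0,0.002,0,0,0,0,255]
    - [0,0.002,0,0,0,0,255]
    - [0,0.002,0,0,0,0,255]

```text
clock: 7.25
eef_pos: [0.5584, 0.0958, 0.0679]
tool_rot: [0.645, 0.764, -0.001, -0.001]
wrist_force: [-9.9, 1.8, 4.0]
gripper_width: 0.0
```

```bash
python3 look.py q2
```

```text
7.25 [0.5584 0.0958 0.0679] [-9.9  1.8  4. ]
149 [0.5798 0.0969] axis 102.2 bearing 100.7
```

View pics/q2.png

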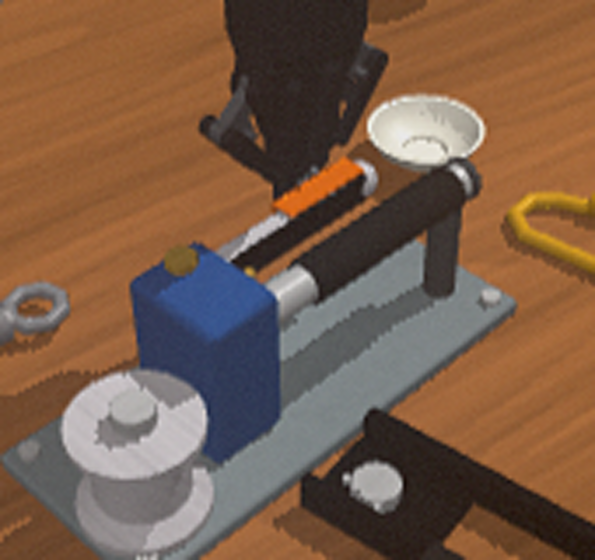

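The fingers press the orange side with nothing behind the lever, and it is nearly parallel to the bar. The force hasn't jumped yet, so it isn't at the stop.

Call:
servo_tool:
  plan:
    - [0,0.0005,0,0,0,0,255]
    - [0,0.0005,0,0,0,0,255]
    - [0,0.001,0,0,0,0,255]
    - [0,0.001,0,0,0,0,255]
    - [0,0.0015,0,0,0,0,255]
    - [0,0.0015,0,0,0,0,255]
    - [0,0.0015,0,0,0,0,255]
    - [0,0.0015,0,0,0,0,255]

```text
clock: 8.3
eef_pos: [0.5598, 0.0962, 0.0679]
tool_rot: [0.645, 0.764, -0.001, -0.001]
wrist_force: [-11.0, 1.7, 5.3]
gripper_width: -0.004
```

Call:
servo_tool:
  plan:
    - [0,0.0003,0,0,0,0,255]
    - [0,0.0005,0,0,0,0,255]
    - [0,0.0008,0,0,0,0,255]
    - [0,0.001,0,0,0,0,255]
    - [0,0.001,0,0,0,0,255]
    - [0,0.001,0,0,0,0,255]
    - [0,0.001,0,0,0,0,255]
    - [0,0.001,0,0,0,0,255]

```text
clock: 9.3
eef_pos: [0.5602, 0.0963, 0.0679]
tool_rot: [0.645, 0.764, -0.001, -0.002]
wrist_force: [-16.6, 2.2, 8.4]
gripper_width: 0.005
```

```bash
python3 look.py q3
```

```text
9.3 [0.5602 0.0963 0.0679] [-16.6   2.2   8.4]
149 [0.5817 0.0964] axis 101.8 bearing 99.7
```

At the stop: 1 mm of command moved the TCP only 0.4 mm, force rose to 17 N, and the bearing is 99.7°, in line with the bar. Releasing fully.

Call:
servo_tool:
  plan:
    - [0,-0.005,0,0,0,0,255]
    - [-0.002,-0.012,0,0,0,0,255]
    - [-0.004,-0.02,0,0,0,0,255]
    - [-0.006,-0.03,0,0,0,0,255]
    - [-0.008,-0.04,0,0,0,0,255]
    - [-0.01,-0.05,0,0,0,0,255]
    - [-0.01,-0.055,0,0,0,0,255]
    - [-0.01,-0.055,0,0,0,0,255]

```text
clock: 10.35
eef_pos: [0.5099, 0.0773, 0.0685]
tool_rot: [0.645, 0.764, 0.0, 0.0]
wrist_force: [0.9, 0.1, 0.6]
gripper_width: 0.001
```

```bash
python3 look.py q4
```

```text
10.35 [0.5099 0.0773 0.0685] [0.9 0.1 0.6]
151 [0.5504 0.0843] axis 119.5 bearing 118.6
```

View pics/q4.png

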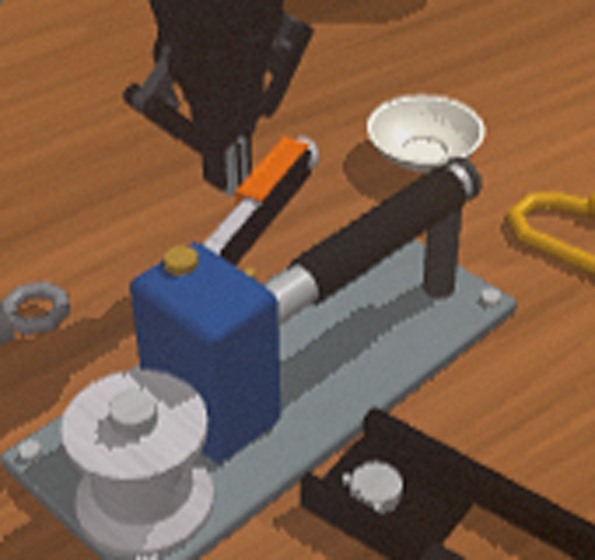

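The lever is back at rest (axis 119.5°, bearing 118.6° as at the start), with the fingers at (235,170) off the pad at (275,165) and no force. Pushing in again.

Call:
servo_tool:
  plan:
    - [0.001,0.008,0,0,0,0,255]
    - [0.002,0.015,0,0,0,0,255]
    - [0.004,0.022,0,0,0,0,255]
    - [0.005,0.028,0,0,0,0,255]
    - [0.006,0.034,0,0,0,0,255]
    - [0.008,0.04,0,0,0,0,255]
    - [0.009,0.045,0,0,0,0,255]
    - [0.01,0.049,0,0,0,0,255]

```text
clock: 11.4
eef_pos: [0.5556, 0.0949, 0.0678]
tool_rot: [0.645, 0.764, -0.001, -0.001]
wrist_force: [-8.1, -4.5, 3.9]
gripper_width: 0.001
```

Call:
servo_tool:
  plan:
    - [0,0.001,0,0,0,0,255]
    - [0,0.002,0,0,0,0,255]
    - [0,0.003,0,0,0,0,255]
    - [0,0.004,0,0,0,0,255]
    - [0,0.005,0,0,0,0,255]
    - [0,0.0055,0,0,0,0,255]
    - [0,0.006,0,0,0,0,255]
    - [0,0.006,0,0,0,0,255]

```text
clock: 12.4
eef_pos: [0.5602, 0.0961, 0.0678]
tool_rot: [0.645, 0.764, -0.002, -0.002]
wrist_force: [-15.2, -1.1, 10.8]
gripper_width: -0.003
```

```bash
python3 look.py q5
```

```text
12.4 [0.5602 0.0961 0.0678] [-15.2  -1.1  10.8]
152 [0.5818 0.0964] axis 101.0 bearing 99.6
```

Same pose, force and angle as the first stop. Holding for one call, then checking the bystanders.

Call:
servo_tool:
  plan:
    - [0,0,0,0,0,0,255]
    - [0,0,0,0,0,0,255]
    - [0,0,0,0,0,0,255]
    - [0,0,0,0,0,0,255]
    - [0,0,0,0,0,0,255]
    - [0,0,0,0,0,0,255]
    - [0,0,0,0,0,0,255]
    - [0,0,0,0,0,0,255]

```text
clock: 13.45
eef_pos: [0.5602, 0.0961, 0.0677]
tool_rot: [0.645, 0.764, -0.002, -0.002]
wrist_force: [-16.3, -1.1, 10.1]
gripper_width: -0.002
```

```bash
python3 look.py q6
python3 - <<'E'
from h import *
from rig import grab_frame
a=np.load("scene0.npz")["image"];b=grab_frame("scene")["image"]
for n,(x,y,w,h) in dict(dish=(333,155,38,28),carab=(372,180,56,32),asc=(312,245,118,86),swivel=(196,206,58,38)).items():
    p,q=[cv2.cvtColor(i[y:y+h,x:x+w],cv2.COLOR_BGR2GRAY).astype(np.float32) for i in(a,b)]
    print(n,np.round(cv2.phaseCorrelate(p,q)[0],2))
E
```

```text
13.45 [0.5602 0.0961 0.0677] [-16.3  -1.1  10.1]
151 [0.5817 0.0963] axis 101.5 bearing 99.7
dish [-0.11  0.09]
carab [0.03 0.02]
asc [ 0.03 -0.09]
swivel [ 0.01 -0.05]
```

```bash
python3 -c "
from rig import *
print(close_job())"
```

```text
the job is handed in; nothing more can be done
None
```

I pushed the brake lever in to its stop on the orange pad with the sides of the shut fingers. I let it spring fully out, pushed it in again, and handed the job in at about 13.5 s while still holding it.

**Lever angle:** Camera bearings were 99.7° at both stops, against 99.6° for the bar, and 118.6° when released, against 118.9° at the start. They are good to about 1°. I took contact with the stop from the force rising to about 17 N while the fingers stopped advancing.

**Final hold:** The wrist force was steady at about 16 N into the lever plus 10 N vertical, about 19 N in total. That is inside the 3–45 N range.

**Surroundings:** The carabiner, swivel, ascender and dish had shifted no more than about 0.1 px in the scene camera. In the pictures viewed during the first push and the release, nothing was behind the lever and the bar was untouched. I only measured the second hold and did not view a picture of it.

**Disagreement:** The colour-fitted pad axis read 101–102° at the stop, 1–2° off the bearing. I put this down to partial occlusion by the gripper.

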